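# Clear the slide box lid and hold it open

### The job

Wax chips are lying on the lid of the slide box: with the lid still shut, pick up the scraper block and wipe all three chips off the lid onto the worktop without touching them with the fingers, then stand the scraper upright back on the worktop, clear of the box. Then lift the lid by its knob to 60 degrees from shut and finish while still holding the knob with the lid steady at that angle (it falls shut if let go), so that a colleague can take slides out. Leave the petri dish, the small carton and the dropper bottle where they are.

Things in the scene. Friction and masses are not known exactly. Their poses are not given: they have to be found in the camera images.
- slide_box: Teal slide storage box, fixed, 88 (x) x 132 (y) x 60 mm high with the lid shut; origin at the centre of its underside, z up, -x its front (knob side, towards the robot), +x its hinge side. The lid's flat top is 60 mm above the origin, x -44..+44, y -66..+66 mm. The lid is the upper 20 mm. A tall microscope stands behind, its nearest knob at x 0.57 m, y -0.1 m.
- slide_box_lid (a joint): Lid hinge angle in rad: 0 shut, grows as the front rises, 1.047 = 60 degrees, stop at 1.83. No spring or catch; the lid with its knob weighs about 0.13 kg and falls shut from any angle below about 75 degrees. The hinge line runs along the box's y axis through point lid_hinge.
- lid_hinge (a point): Middle of the hinge line at the rear of the box, at (+43.7, 0, +40) mm in the box's frame; does not move with the lid.
- knob (a point): Centre of the lid's steel knob: a horizontal cylinder 20 mm in diameter, 24 mm long along the box's y, flat ends, 35 mm in front of the lid's front face on a bracket 12 mm wide and 5 mm thick. Lid shut: at (-79, 0, +47) mm in the box's frame; moves with the lid, 122.9 mm from the hinge line. The ends can be pinched from above, fingers closing along the box's y; the knob may turn between them.
- lid_knob: The lid's knob and bracket as a part that turns with the lid; its origin, when the lid is shut, coincides with the origin of slide_box (it is not at the knob: see point knob).
- scraper: Loose scraper block, 0.1 to 0.2 kg, to one side of the box, standing on its flat sole; origin at the centre of the underside of the sole, z up. Foot 104 (x) x 32 (y) mm, from 0 to 20 mm high, with a black rubber sole; above it a grey grip bar 70 (x) x 18 (y) mm from 19 to 61 mm high, to be pinched across its 18 mm. It wipes broadside, along its own y.
- chip_a: Loose off-white chip of hard wax, about 18 x 14 x 7 mm high, some 12 g, lying on the slide box's lid; origin at the centre of its underside.
- chip_b: Loose off-white chip of hard wax, about 15 x 15 x 7 mm high, some 12 g, lying on the slide box's lid; origin at the centre of its underside.
- chip_c: Loose off-white chip of hard wax, about 20 x 14 x 7 mm high, some 12 g, lying on the slide box's lid; origin at the centre of its underside.
- petri_dish: Bystander: round glass petri dish, 61 mm across, 13 mm high, loose; origin at the centre of its underside.
- slip_carton: Bystander: small upright cover-slip carton, 41 x 56 x 50 mm high, loose; origin at the centre of its underside.
- dropper_bottle: Bystander: brown bottle with a white cap, 43 mm across, 98 mm high, loose; origin at the centre of its underside.
Mind the look-alikes: they are no part of the job. Leave any turquoise look-alike of the scraper alone.

How it is judged:
On the way, in this order (a step that is already met when the one before it is completed fails the run):
1. all chips wiped off onto the worktop, scraper still in the fingers and off the worktop, lid shut (height (world z) of chip_a between -0.01 and 0.03 m and height (world z) of chip_b between -0.01 and 0.03 m and height (world z) of chip_c between -0.01 and 0.03 m and contact force between the fingers and scraper above 0.5 N and height (world z) of scraper above 0.01 m and value of joint slide_box_lid below 0.05 rad), for 0.1 s.
2. scraper stands upright on the worktop, let go (height (world z) of scraper between -0.006 and 0.006 m and angle between scraper's own z axis and vertical below 0.1 rad and contact force between the fingers and scraper below 0.1 N and value of joint slide_box_lid below 0.1 rad), for 0.2 s.
At the end, for the whole second after the job is handed in: Fingers on the knob hold the lid steady (under 0.1 rad/s) at 60 degrees, 7 either way; the scraper stands upright (0.1 rad) and at rest on the worktop, let go, not touching the box; all three chips lie on the worktop (origins under 30 mm high) (value of joint slide_box_lid between 0.927 and 1.167 rad and velocity of joint slide_box_lid between -0.1 and 0.1 rad/s and contact force between the fingers and lid_knob above 0.3 N and height (world z) of scraper between -0.006 and 0.006 m and angle between scraper's own z axis and vertical below 0.1 rad and contact force between the fingers and scraper below 0.1 N and contact force between scraper and slide_box below 0.1 N and linear speed of scraper below 0.02 m/s and height (world z) of chip_a between -0.01 and 0.03 m and height (world z) of chip_b between -0.01 and 0.03 m and height (world z) of chip_c between -0.01 and 0.03 m); the arm keeps its last pose, push and grip.
It fails at once if lid opened while a chip is still on it (value of joint slide_box_lid above 0.12 rad and height (world z) of any of chip_a, chip_b, chip_c above 0.045 m).
It fails at once if a chip touched with the fingers while it is on the lid ((contact force between the fingers and chip_a above 0.3 N and height (world z) of chip_a above 0.045 m) or (contact force between the fingers and chip_b above 0.3 N and height (world z) of chip_b above 0.045 m) or (contact force between the fingers and chip_c above 0.3 N and height (world z) of chip_c above 0.045 m)).
It fails at once if petri dish, carton or dropper bottle disturbed (distance of any of petri_dish, slip_carton, dropper_bottle from where it was at the start of the episode above 0.03 m or angle between any of petri_dish, slip_carton, dropper_bottle's own z axis and vertical above 0.4 rad).
It also fails if it takes over 67 s, if anything falls off the work surface, if the arm or the gripper's body presses on something with over 40 N, if the wrist force passes 120 N, or if a joint passes its speed limit or range.

### The arm

A 6-joint arm with a two-finger parallel gripper is mounted at the origin on a cart in front of the work surface, level with it; the furniture and walls round the work are solid. World frame = base frame: x ahead of the robot, y to its left, z up, the work surface at z = 0. Lengths are in m, angles in rad, forces in N, time in s.
With the tool pointing down it reaches from about 0.275 to 0.775 m from the base axis. Payload 14.6 kg.
Tool frame: the origin (TCP) lies between the finger pads; the fingertips stand 22 mm ahead of it and the grasp point (between the pads) lies 3 mm ahead of it (r.tip_extent is the distance from the TCP to the fingertips, in m); z points along the fingers, y is the line along which they close (so a half turn about z gives the same grasp; the last joint's range is limited). The gripper opens to 85 mm and grips with 20 to 120 N. Pads are 22 mm wide; open, the fingers measure 114 mm over their backs; the gripper's body (76 mm by 85 mm) begins 54 mm behind the grasp point. The pads swing forward as they close: fully open they stand 13 mm farther back than shut.
Start: joints at [-1.447, 0.263, -0.048, 1.259, 0, 1.415], TCP at [0.144, -0.505, 0.253] pointing down, gripper open.
Joint ranges: [-2.65, 2.65], [-0.89, 1.7], [-1.18, 1.37], [-2.13, 2.11], [-1.35, 1.29], [-3.14, 3.14]. Speed limits (rad/s): [1.89, 1.89, 2.57, 2.79, 3.14, 3.14].

### API

Orientations are given as a unit quaternion [x, y, z, w].
In Python, from station import get_obs, vision, order, r gives the robot as it stands.
- The arm moves only by the shell command python3 -m creep 'ROWS'. ROWS is a JSON object of lists of equal length, an entry for each row: "dr": the turn, a rotation vector about the world's x, y, z in degrees, a list of three; "delta_pos": the shift along the world's x, y, z in mm, a list of three; "jaw": the opening, from 0 (shut) to 1 (fully open). A call has 1 to 12 rows; each row shifts and turns the commanded pose from where the row before left it; what a row does not reach is not made up. A row lasts 1/8 s, in which the tool goes at most 62.5 mm and 10.7 degrees, less where a joint would pass 70% of its speed; a pose out of reach is approached as far as the arm can. A call with a gripper value outside its range is refused whole. The fingers move at their own pace and stop on an object; the grip force is fixed at half the most. Time passes only in rows, so rows that do not move let the fingers close. It gives the time, the measured TCP pose, the force, the opening and the grip force at its end, in the units of the state.
- get_obs(): the state, without advancing time (a new reading comes with each control period).
- vision.grab_frame(name): name is "side" or "top"; returns (picture, depth): 400x640x3 uint8, red, green, blue; 400x640 float32, m along the optical axis (not along the pixel's ray), 0 where there is no reading.
- vision.camera_params(name): a dict with "intrinsics" (3x3 intrinsics, pixels), "T" (4x4, takes a point from camera to world coordinates). Camera axes: x right, y up, looking along -z (the intrinsics and any distortion apply to the point x, -y, -z); pixel columns grow to the right and rows downward; lengths in m; the calibration is good to about 2 mm. A picture is of the moment at which its call begins. camera_params takes no time and is no camera call.
- order.sign_off(): hands the job in; it is judged then, once.
The state is a dict: "t": time; "q": joint angles; "qvel": joint speeds; "effort": joint torques, N m; "eef_pos": TCP position; "ee_rot": TCP orientation; "force": force on the tool from outside, world axes, zero at the start; "moment": the same for the moment, N m; "opening": finger opening in m; "finger_force": force on a finger pad.
Only numpy, scipy, OpenCV 4.12 (cv2) and the standard library are available. Lean on these libraries where they do the work, as an engineer would, in place of code of your own. Each camera call takes 0.05 s, during which the arm holds its last target. There are 200 camera calls.

## Working session

There is one attempt and no reset: what is moved stays moved. The work goes in short steps, Python scripts to look and compute and a shell command to move; the robot and the scene stay as the last step left them, time stands still between calls to the robot, and variables do not carry over. Pictures are saved under pics/ and viewed, at most 13 in all, crops included, and the job is handed in when it is done.

```bash
mkdir -p pics
cat > h.py <<'E'
import numpy as np, cv2
from station import get_obs, vision, order, r
def grab(n):
    p,d=vision.grab_frame(n); np.savez(f'/tmp/{n}.npz',p=p,d=d); return p,d
def cloud(n,d):
    c=vision.camera_params(n);K=np.array(c['intrinsics']);T=np.array(c['T'])
    v,u=np.mgrid[0:400,0:640]
    x=(u-K[0,2])/K[0,0]*d;y=(v-K[1,2])/K[1,1]*d
    P=np.stack([x,-y,-d,np.ones_like(d)],-1)@T.T
    return P[...,:3]
E
python3 - <<'E'
from h import *
ims=[]
for n in('top','side'):
    p,d=grab(n);cv2.imwrite(f'pics/{n}0.png',p[...,::-1]); c=vision.camera_params(n);print(n,{k:(np.round(v,3).tolist() if k in('intrinsics','T') else v) for k,v in c.items()})
o=get_obs();print(o)
E
```

```text
top {'intrinsics': [[515.575, 0.0, 321.563], [0.0, 515.575, 203.881], [0.0, 0.0, 1.0]], 'T': [[-0.027, 0.994, -0.102, 0.273], [-1.0, -0.027, -0.002, -0.075], [-0.005, 0.102, 0.995, 1.8], [0.0, 0.0, 0.0, 1.0]]}
side {'intrinsics': [[423.218, 0.0, 316.078], [0.0, 423.218, 200.48], [0.0, 0.0, 1.0]], 'T': [[-0.995, 0.049, -0.086, 0.352], [-0.097, -0.633, 0.768, 0.896], [-0.017, 0.773, 0.635, 0.889], [0.0, 0.0, 0.0, 1.0]]}
{'t': 0.1, 'q': array([-1.44728955e+00,  2.63480239e-01, -4.88521363e-02,  1.25939382e+00,
        2.55593961e-06,  1.41548367e+00]), 'qvel': array([-0.00015277, -0.00051569,  0.00262765, -0.00010824, -0.00077672,
       -0.00042653]), 'effort': array([ 4.83327603e-03, -6.38581038e+01,  3.85057425e+01,  1.01327055e-02,
       -1.29427581e-04,  1.08771437e-05]), 'eef_pos': array([ 0.1444535 , -0.50451301,  0.25287833]), 'ee_rot': array([ 9.90298087e-01,  1.38958566e-01,  8.67135340e-06, -4.64857301e-04]), 'force': array([ 0.51111325, -0.22315023,  0.55080944]), 'moment': array([ 0.02350827, -0.02031396, -0.00239031]), 'finger_force': 0.0, 'opening': 0.08528710908117369}
```

View pics/top0.png

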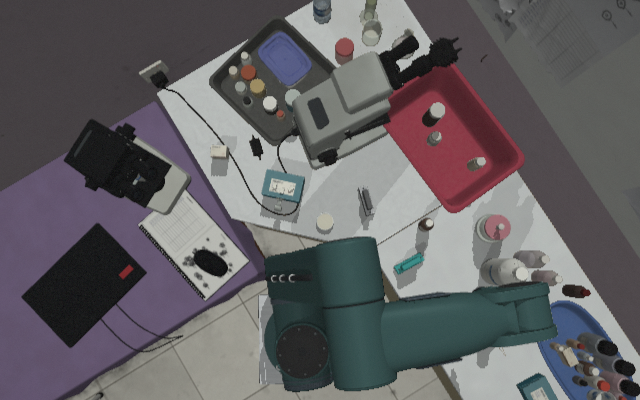

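View pics/side0.png

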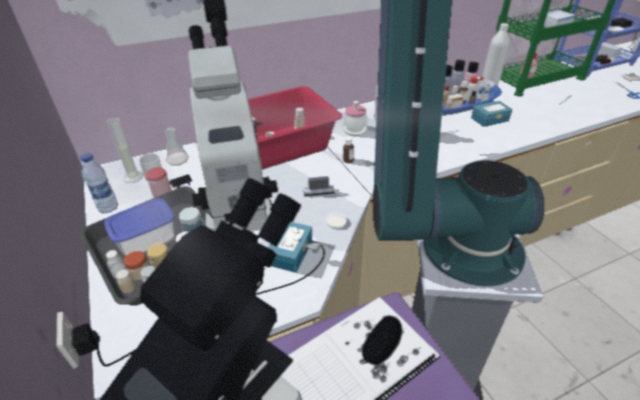

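The top view shows the box near (284,187) with its chips, the scraper at (366,201), the dish at (325,221), the bottle at (426,225), the carton probably at (220,152), and the turquoise look-alike at (408,262). I'll enlarge this and measure.

Run:
```python
from h import *
z=np.load('/tmp/top.npz');p,d=z['p'],z['d']
P=cloud('top',d);np.save('/tmp/P.npy',P)
a=cv2.resize(p[160:240,250:390],None,fx=5.7,fy=5.7,interpolation=cv2.INTER_CUBIC)
cv2.imwrite('pics/crop1.png',a[...,::-1])
def show(name,m,r0,r1,c0,c1):
    mm=np.zeros_like(m);mm[r0:r1,c0:c1]=m[r0:r1,c0:c1]
    Q=P[mm]; ys,xs=np.nonzero(mm)
    rc=cv2.minAreaRect((Q[:,:2]*1000).astype(np.float32))
    print(name,len(Q),np.round(Q.mean(0),4),'z',np.round(np.percentile(Q[:,2],[5,50,95]),4),'rect',np.round(rc[0],1),np.round(rc[1],1),round(rc[2],1))
Z=P[...,2]
print('table',np.round(P[200,340],4),P[230,290])
show('lid',(Z>.052)&(Z<.064),165,205,258,308)
show('chips',(Z>.0645)&(Z<.075),165,205,258,308)
show('scrtop',(Z>.045)&(Z<.08),180,220,350,385)
show('scrall',(Z>.01)&(Z<.08),180,220,350,385)
show('dish',(Z>.007)&(Z<.03),208,235,312,340)
show('bottle',(Z>.05),212,240,412,440)
show('carton',(Z>.03),140,165,205,235)
show('scope',(Z>.03),140,172,300,350)
```

```text
table [ 0.4706 -0.1359 -0.0091] [ 0.36920233  0.04229712 -0.00205077]
lid 725 [0.5194 0.06   0.0592] z [0.054  0.0594 0.0635] rect [509.   64.5] [133.1 113.3] 77.2
chips 211 [0.5223 0.065  0.0671] z [0.0646 0.0665 0.0717] rect [520.5  61.1] [129.9  86.5] 75.9
scrtop 116 [ 0.4656 -0.2252  0.0606] z [0.0509 0.0612 0.0688] rect [ 466.1 -226.2] [68.4 19.4] 14.4
scrall 270 [ 0.464  -0.2243  0.038 ] z [0.0126 0.0278 0.0662] rect [ 468.2 -227.4] [104.7 120.5] 83.1
dish 250 [ 0.3968 -0.0802  0.0138] z [0.0075 0.0138 0.0211] rect [394.8 -82.6] [93.9 87.1] 88.3
bottle 135 [ 0.3724 -0.4148  0.1041] z [0.0586 0.0731 0.1036] rect [ 318.  -262.7] [ 41.4 384.2] 19.5
carton 214 [0.6447 0.2778 0.0571] z [0.0351 0.0499 0.057 ] rect [483.6 104.3] [548.7  63.1] 47.0
scope 984 [ 0.615  -0.0886  0.1502] z [0.0355 0.1354 0.2773] rect [475.5 -85.6] [163.6 404.6] 88.7
```

View pics/crop1.png

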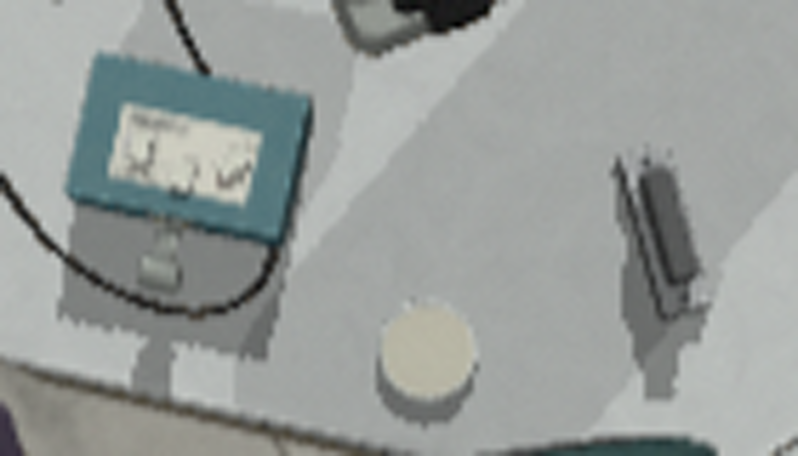

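```bash
cat >> h.py <<'E'
def proj(n,X):
    c=vision.camera_params(n);K=np.array(c['intrinsics']);T=np.array(c['T'])
    C=(np.asarray(X)-T[:3,3])@T[:3,:3]
    q=np.stack([C[:,0],-C[:,1],-C[:,2]],-1)@K.T
    return q[:,:2]/q[:,2:]
def ray(n,uv,z):
    c=vision.camera_params(n);K=np.array(c['intrinsics']);T=np.array(c['T'])
    uv=np.atleast_2d(uv).astype(float)
    a=np.c_[uv,np.ones(len(uv))]@np.linalg.inv(K).T; D=(a*[1,-1,-1])@T[:3,:3].T
    return T[:3,3]+D*((z-T[2,3])/D[:,2])[:,None]
def pts(pose,box):
    x,y,w=pose;x0,x1,y0,y1,z0,z1=box
    G=np.array([[a,b,c] for a in(x0,x1) for b in(y0,y1) for c in(z0,z1)])/1000
    c,s=np.cos(w),np.sin(w)
    return G@np.array([[c,s,0],[-s,c,0],[0,0,1]])+[x,y,0]
E
cat > fit.py <<'E'
from h import *
from scipy.optimize import minimize
z=np.load('/tmp/top.npz');p=z['p']
c0,c1,r0,r1=250,390,160,240
S=8
img=cv2.resize(p[r0:r1,c0:c1],None,fx=S,fy=S,interpolation=cv2.INTER_CUBIC)
hsv=cv2.cvtColor(img,cv2.COLOR_RGB2HSV)
topix=lambda q:((q-[c0,r0]+.5)*S)
def hull(pose,boxes):
    m=np.zeros(img.shape[:2],np.uint8)
    for b in boxes:
        h=cv2.convexHull(topix(proj('top',pts(pose,b))).astype(np.float32))
        cv2.fillPoly(m,[np.round(h*16).astype(np.int32)],1,shift=4)
    return m
def fit(mask,boxes,x0):
    f=lambda v:float((hull([v[0]/1000,v[1]/1000,np.radians(v[2])],boxes)!=mask).sum())
    best=min((minimize(f,np.array(x0)+d,method='Nelder-Mead',options=dict(initial_simplex=np.array(x0)+d+np.array([[0,0,0],[8,0,0],[0,8,0],[0,0,5]]))) for d in ([0,0,0],[-4,-4,-2])),key=lambda s:s.fun)
    print(np.round(best.x,2),best.fun,mask.sum());return best.x
teal=((hsv[...,0]>85)&(hsv[...,0]<105)&(hsv[...,1]>90)).astype(np.uint8)
teal[:, 60*S:]=0
cn=max(cv2.findContours(teal,0,2)[0],key=cv2.contourArea)
tm=np.zeros_like(teal);cv2.fillPoly(tm,[cn],1)
B=fit(tm,[(-44,44,-66,66,0,60)],[519,60,-12])
val=hsv[...,2]
g=(val<115).astype(np.uint8);g[:,:int(105*S)]=0;g[:int(25*S)]=0;g[int(53*S):]=0
X=fit(((val<105)&(g>0)).astype(np.uint8),[(-35,35,-9,9,19,61)],[466,-226,14.4])
for v,bs in((B,[(-44,44,-66,66,0,60),(-44,44,-66,66,60,60),(-89,-69,-12,12,37,57)]),(X,[(-52,52,-16,16,0,20),(-35,35,-9,9,61,61)])):
    for b in bs: cv2.polylines(img,[cv2.convexHull(topix(proj('top',pts([v[0]/1e3,v[1]/1e3,np.radians(v[2])],b))).astype(np.float32)).astype(int)],True,(255,0,0),1)
cv2.imwrite('pics/ov.png',np.vstack([img[:,:70*S],img[:,70*S:]])[...,::-1][:, :] if 0 else np.hstack([img[:, :62*S],img[15*S:60*S,100*S:][:360,:].copy() if 0 else cv2.copyMakeBorder(img[20*S:60*S,102*S:139*S],0,img.shape[0]-40*S,0,0,cv2.BORDER_CONSTANT)])[...,::-1])
E
python3 fit.py
```

```text
[513.09  71.78 -23.14] 68964.0 307
[ 462.96 -225.2    13.62] 4451.0 12511
```

View pics/ov.png

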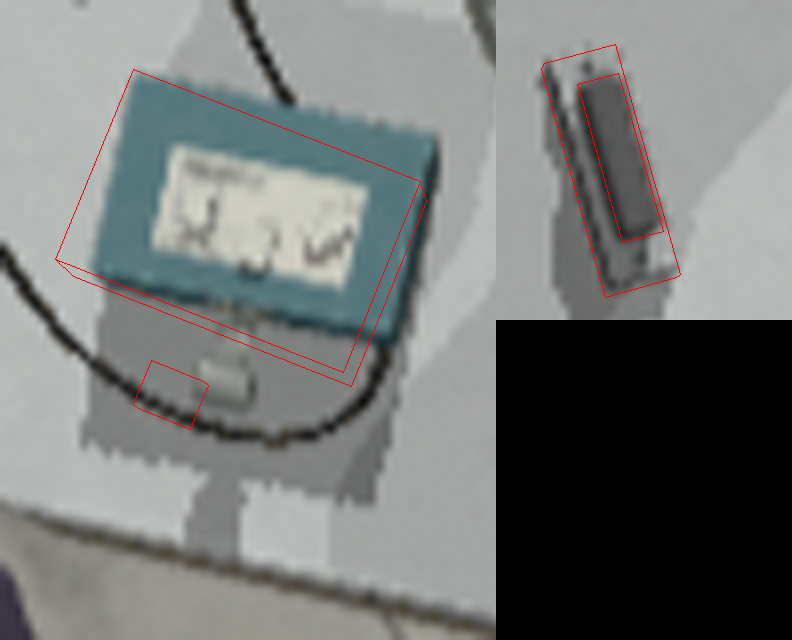

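The overlay shows that the scraper fit is good. The teal mask was too strict, so I'll loosen its saturation limit. The chip shadows are at about (195,235), (262,268) and (340,245) in this overlay.

```bash
sed -i 's/(hsv\[...,0\]>85)&(hsv\[...,0\]<105)&(hsv\[...,1\]>90)/(hsv[...,0]>80)\&(hsv[...,0]<115)\&(hsv[...,1]>50)/; s#pics/ov.png#pics/ov2.png#' fit.py
cat >> fit.py <<'E'
R=lambda w:np.array([[np.cos(w),-np.sin(w)],[np.sin(w),np.cos(w)]])
for q in((195,235),(262,268),(340,245)):
    w=ray('top',np.array(q)/S+[c0,r0],.063)[0]; print('chip in box',np.round((w[:2]*1e3-B[:2])@R(np.radians(B[2])),0))
kp=ray('top',np.array([225,380])/S+[c0,r0],.055)[0];print('knob seen in box',np.round((kp[:2]*1e3-B[:2])@R(np.radians(B[2])),1))
E
python3 fit.py
```

```text
[521.09  61.39 -14.93] 4397.0 65254
[ 462.96 -225.2    13.62] 4451.0 12511
chip in box [-22.  22.]
chip in box [-29.  -9.]
chip in box [-12. -39.]
knob seen in box [-78.8  -4.5]
```

View pics/ov2.png

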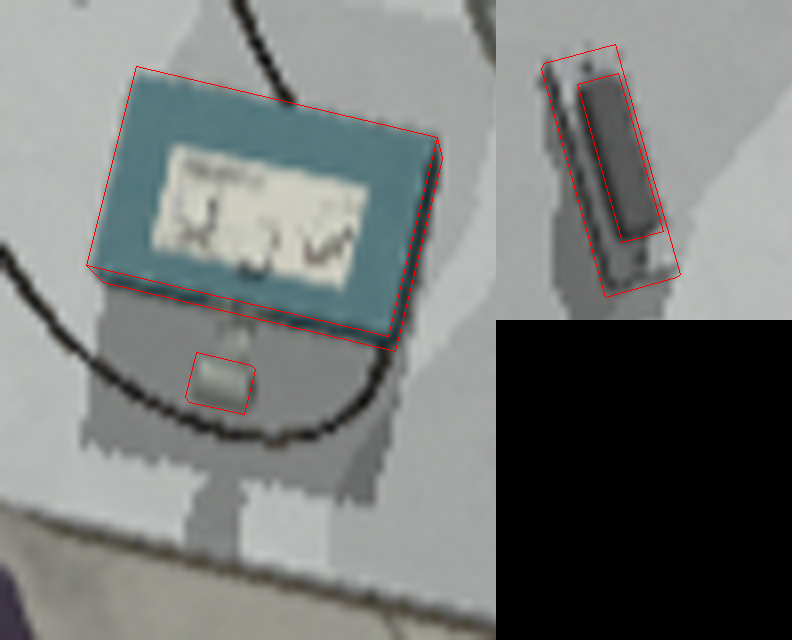

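```bash
python3 -m creep '{"delta_pos":[[20,17.5,-5],[40,35,-5],[40,35,-5],[40,35,-5],[40,35,-5],[40,35,-5],[40,35,-10],[39,34.5,-13],[20,17.5,0],[0,0,-30],[0,0,-30],[0,0,0]],"dr":[[0,0,-2.5],[0,0,0],[0,0,0],[0,0,0],[0,0,0],[0,0,0],[0,0,0],[0,0,0],[0,0,0],[0,0,0],[0,0,0],[0,0,0]],"jaw":[1,1,1,1,1,1,1,1,1,1,1,1]}'
python3 - <<'E'
from h import *
o=get_obs();from scipy.spatial.transform import Rotation as R
print(o['eef_pos'],R.from_quat(o['ee_rot']).as_matrix()[:,0])
p,d=grab('side');cv2.imwrite('pics/s1.png',cv2.resize(p[120:260,240:440],None,fx=4,fy=4,interpolation=cv2.INTER_CUBIC)[...,::-1])
E
```

```text
t: 1.6
eef_pos: [0.4624, -0.2244, 0.1387]
ee_rot: [0.993, 0.117, -0.001, -0.001]
force: [-0.5, 0.5, 0.7]
opening: 0.0853
finger_force: 0.0
[ 0.46242257 -0.22441627  0.13874951] [ 0.97243633  0.23315432 -0.00257968]
```

View pics/s1.png

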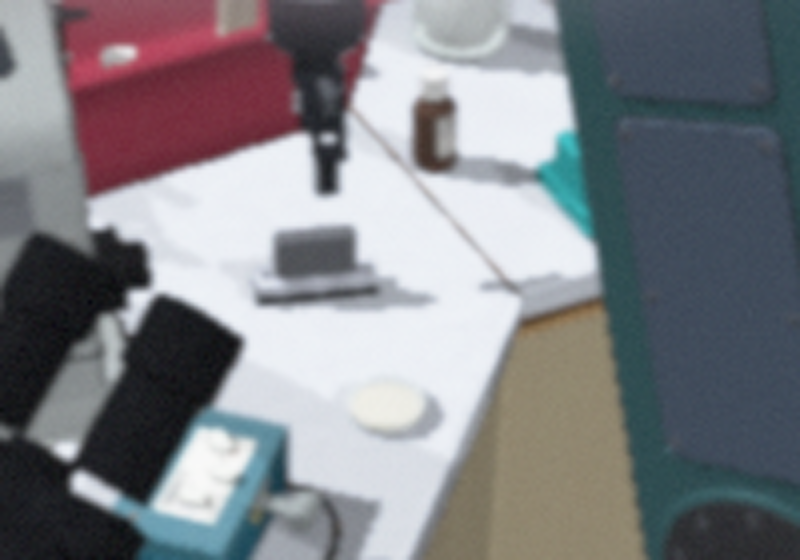

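The fingers, at (325,190), are lined up above the grip bar at (314,253). Descending and closing now.

```bash
python3 -m creep '{"delta_pos":[[0,0,-30],[0,0,-30],[0,0,-20],[0,0,-10],[0,0,0],[0,0,0],[0,0,0],[0,0,0],[0,0,0],[0,0,0]],"dr":[[0,0,0],[0,0,0],[0,0,0],[0,0,0],[0,0,0],[0,0,0],[0,0,0],[0,0,0],[0,0,0],[0,0,0]],"jaw":[1,1,1,1,1,0,0,0,0,0]}'
```

```text
t: 2.9
eef_pos: [0.4636, -0.2253, 0.0506]
ee_rot: [0.993, 0.117, 0.0, 0.0]
force: [-1.5, 0.5, 6.6]
opening: 0.0174
finger_force: 59.0
```

```bash
python3 -m creep '{"delta_pos":[[0,0,20],[0,0,40],[0,0,40],[0,0,40],[-8,35,10],[-10,45,0],[0,45,0],[0,45,0],[0,45,0],[10,45,0],[25,45,0],[30,38,0]],"dr":[[0,0,0],[0,0,0],[0,0,0],[0,0,0],[0,0,-4.5],[0,0,-4.5],[0,0,-4.5],[0,0,-4.5],[0,0,-4.5],[0,0,-5],[0,0,0],[0,0,0]],"jaw":[0,0,0,0,0,0,0,0,0,0,0,0]}';python3 -m creep '{"delta_pos":[[21,0,0],[0,0,-20],[0,0,-20],[0,0,0]],"dr":[[0,0,0],[0,0,0],[0,0,0],[0,0,0]],"jaw":[0,0,0,0]}'
python3 - <<'E'
from h import *
p,d=grab('top');q,_=grab('side')
a=cv2.resize(p[150:220,250:320],(560,560),interpolation=cv2.INTER_CUBIC)
cv2.imwrite('pics/t2.png',a[...,::-1])
E
```

```text
t: 4.4
eef_pos: [0.4956, 0.0326, 0.2003]
ee_rot: [0.997, -0.066, 0.001, -0.033]
force: [-0.5, -1.1, -1.1]
opening: 0.0174
finger_force: 59.3
t: 4.9
eef_pos: [0.5154, 0.0305, 0.1592]
ee_rot: [0.997, -0.066, 0.0, -0.033]
force: [0.4, 0.7, -1.1]
opening: 0.0169
finger_force: 59.3
```

View pics/t2.png

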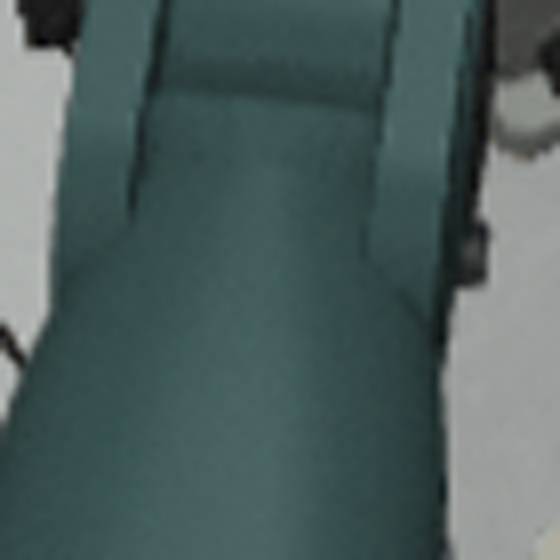

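```bash
cat > st.py <<'E'
from h import *
import sys
from scipy.spatial.transform import Rotation as R
def goal(yaw): 
    c,s=np.cos(np.radians(yaw)),np.sin(np.radians(yaw))
    return R.from_matrix(np.array([[c,s,0],[s,-c,0],[0,0,-1]]))
o=get_obs();C=R.from_quat(o['ee_rot'])
print(np.round(o['q'],3),np.round(o['eef_pos']*1e3,1),'F',np.round(o['force'],1),'ff',round(float(o['finger_force']),1))
print('dr',np.round((goal(float(sys.argv[1]))*C.inv()).as_rotvec(degrees=True),2))
b=np.array([float(v) for v in sys.argv[2:4]]) if len(sys.argv)>3 else None
w=np.radians(-14.0)
if b is not None:
    t=np.array([521,61])+np.array([[np.cos(w),-np.sin(w)],[np.sin(w),np.cos(w)]])@b
    print('target',t,'delta',np.round(t-o['eef_pos'][:2]*1e3,1))
E
python3 st.py -14 -3 56
```

```text
[-0.133  0.293 -0.267  1.012  0.066  3.141] [516.3  30.3 160.7] F [ 0.2  0.1 -1.4] ff 59.3
dr [-3.71  0.64 -6.44]
target [531.63673897 116.06232636] delta [15.3 85.7]
```

q6 has reached its limit, so I'll rotate the tool the other way. A half turn gives an equivalent grasp.

```bash
python3 -m creep '{"delta_pos":[[0,0,5],[0,0,5],[0,7,0],[0,7,0],[0,7,0],[2,7,0],[2,7,0],[2,7,0],[2,7,0],[2,7,0],[2,7,0],[2,7,0]],"dr":[[0,0,5],[-3.7,0.6,5],[0,0,10],[0,0,10],[0,0,10],[0,0,10],[0,0,10],[0,0,10],[0,0,10],[0,0,10],[0,0,10],[0,0,10]],"jaw":[0,0,0,0,0,0,0,0,0,0,0,0]}'; python3 st.py 166 -3 56
```

```text
t: 6.5
eef_pos: [0.5307, 0.1006, 0.1713]
ee_rot: [0.624, 0.781, -0.004, 0.005]
force: [0.4, 0.4, -1.9]
opening: 0.0173
finger_force: 59.3
[ 0.042  0.326 -0.185  1.058 -0.012  1.39 ] [530.7 100.6 171.3] F [ 0.4  0.4 -1.9] ff 59.3
dr [ 0.5   0.51 63.25]
target [531.63673897 116.06232636] delta [ 0.9 15.5]
```

```bash
python3 -m creep '{"delta_pos":[[0,5,0],[0,5,0],[0,5,0],[0,0,0],[0,0,0],[0,0,0],[0,0,0],[0,0,0]],"dr":[[0.5,0.5,9],[0,0,9],[0,0,9],[0,0,9],[0,0,9],[0,0,9],[0,0,9],[0,0,0]],"jaw":[0,0,0,0,0,0,0,0]}'; python3 st.py 166 -3 58;python3 - <<'E'
from h import *
q,_=grab('side')
cv2.imwrite('pics/s2.png',cv2.resize(q[150:290,200:400],None,fx=4,fy=4,interpolation=cv2.INTER_CUBIC)[...,::-1])
E
```

```text
t: 7.5
eef_pos: [0.5306, 0.1154, 0.1712]
ee_rot: [0.127, 0.992, -0.003, 0.0]
force: [-0.0, 0.6, -2.2]
opening: 0.0171
finger_force: 59.3
[ 0.067  0.332 -0.176  1.064 -0.007  0.323] [530.6 115.4 171.2] F [-0.   0.6 -2.2] ff 59.3
dr [0.38 0.01 0.63]
target [532.12058277 118.00291781] delta [1.5 2.6]
```

View pics/s2.png

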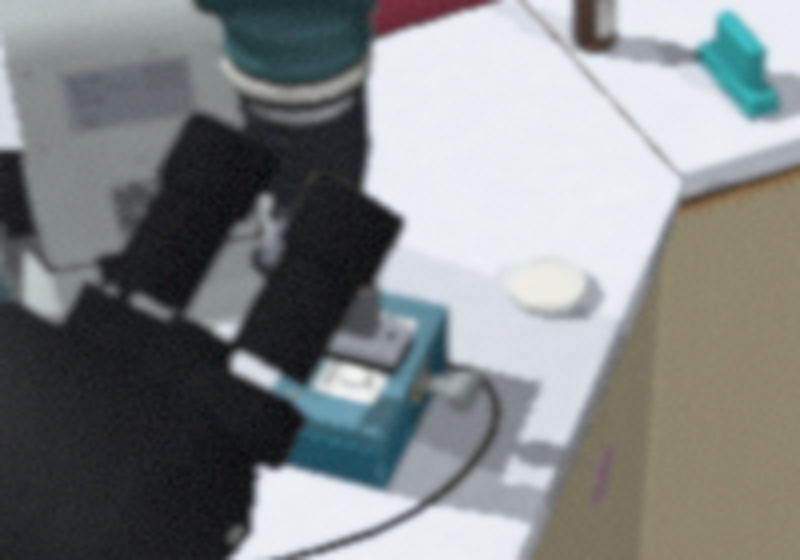

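The scraper is held level over the box, at (375,340), and the chips are still on the label. I'll shift about 10 mm further +y and lower it.

```bash
python3 -m creep '{"delta_pos":[[3,10,0],[0,0,-15],[0,0,-15],[0,0,-15],[0,0,-8],[0,0,-4],[0,0,0],[0,0,0]],"dr":[[0.4,0,0.6],[0,0,0],[0,0,0],[0,0,0],[0,0,0],[0,0,0],[0,0,0],[0,0,0]],"jaw":[0,0,0,0,0,0,0,0]}'; python3 st.py 166 -3 66
```

```text
t: 8.55
eef_pos: [0.5336, 0.1254, 0.1137]
ee_rot: [0.122, 0.993, 0.0, -0.0]
force: [0.6, -0.4, -1.2]
opening: 0.017
finger_force: 59.4
[ 0.082  0.382 -0.266  0.923  0.     0.326] [533.6 125.4 113.7] F [ 0.6 -0.4 -1.2] ff 59.4
dr [-0.01 -0.02 -0.01]
target [534.05595793 125.76528362] delta [0.5 0.4]
```

```bash
python3 -m creep '{"delta_pos":[[0,0,-1],[0,0,-1],[0,0,-1],[0,0,0],[0,0,0]],"dr":[[0,0,0],[0,0,0],[0,0,0],[0,0,0],[0,0,0]],"jaw":[0,0,0,0,0]}'
```

```text
t: 9.18
eef_pos: [0.5333, 0.1254, 0.1105]
ee_rot: [0.122, 0.993, 0.0, -0.0]
force: [-3.5, 0.7, 4.8]
opening: 0.0173
finger_force: 60.2
```

Light contact on the lid. Wiping along the box's −y.

```bash
python3 -m creep '{"delta_pos":[[-2,-8,0],[-2,-8,0],[-2,-8,0],[-2,-8,0],[-2,-8,0],[-2,-8,0],[-2,-8,0],[-2,-8,0],[-2,-8,0],[0,0,0]],"dr":[[0,0,0],[0,0,0],[0,0,0],[0,0,0],[0,0,0],[0,0,0],[0,0,0],[0,0,0],[0,0,0],[0,0,0]],"jaw":[0,0,0,0,0,0,0,0,0,0]}'; python3 st.py 166 -3 -8
```

```text
t: 10.42
eef_pos: [0.5153, 0.0524, 0.1105]
ee_rot: [0.122, 0.993, -0.0, -0.0]
force: [0.7, -0.6, 6.3]
opening: 0.0169
finger_force: 60.5
[-0.056  0.339 -0.346  0.886 -0.     0.189] [515.3  52.4 110.5] F [ 0.7 -0.6  6.3] ff 60.5
dr [ 0.02 -0.03  0.03]
target [516.15373766  53.96339988] delta [0.9 1.6]
```

```bash
python3 -m creep '{"delta_pos":[[-2,-8,0],[-2,-8,0],[-2,-8,0],[-2,-8,0],[-2,-8,0],[-2,-8,0],[-2,-8,0],[-2,-8,1],[-1,-4,1],[0,0,0],[0,0,0]],"dr":[[0,0,0],[0,0,0],[0,0,0],[0,0,0],[0,0,0],[0,0,0],[0,0,0],[0,0,0],[0,0,0],[0,0,0],[0,0,0]],"jaw":[0,0,0,0,0,0,0,0,0,0,0]}'; python3 st.py 166 -3 -76; python3 -m creep '{"delta_pos":[[0,0,20],[-10,0,30],[-20,-30,10],[-20,-40,0],[-5,-40,0],[0,-40,0],[0,-30,0],[0,0,0]],"dr":[[0,0,0],[0,0,0],[0,0,0],[0,0,0],[0,0,0],[0,0,0],[0,0,0],[0,0,0]],"jaw":[0,0,0,0,0,0,0,0]}'; python3 st.py 190
python3 - <<'E'
from h import *
p,d=grab('top');q,_=grab('side')
a=cv2.resize(p[160:230,250:350],None,fx=4,fy=4,interpolation=cv2.INTER_CUBIC)
b=cv2.resize(q[190:290,240:360],(400,333),interpolation=cv2.INTER_CUBIC)
b=cv2.copyMakeBorder(b[:280],0,280-280,0,0,0)
cv2.imwrite('pics/c3.png',np.hstack([a,b])[...,::-1])
E
```

```text
t: 11.8
eef_pos: [0.4982, -0.0146, 0.1122]
ee_rot: [0.122, 0.993, -0.0, -0.001]
force: [1.3, 0.4, -2.2]
opening: 0.0172
finger_force: 59.4
[-0.193  0.308 -0.39   0.874 -0.     0.051] [498.2 -14.6 112.2] F [ 1.3  0.4 -2.2] ff 59.4
dr [-0.01 -0.07 -0.03]
target [499.70304876 -12.01670951] delta [1.5 2.5]
t: 12.8
eef_pos: [0.4434, -0.1961, 0.1721]
ee_rot: [0.123, 0.992, -0.0, -0.001]
force: [-0.0, -0.2, -1.7]
opening: 0.0174
finger_force: 59.5
[-5.840e-01  2.370e-01 -3.130e-01  1.022e+00 -1.000e-03 -3.380e-01] [ 443.4 -196.1  172.1] F [-0.  -0.2 -1.7] ff 59.5
dr [ 1.000e-02 -6.000e-02  2.409e+01]
```

View pics/c3.png

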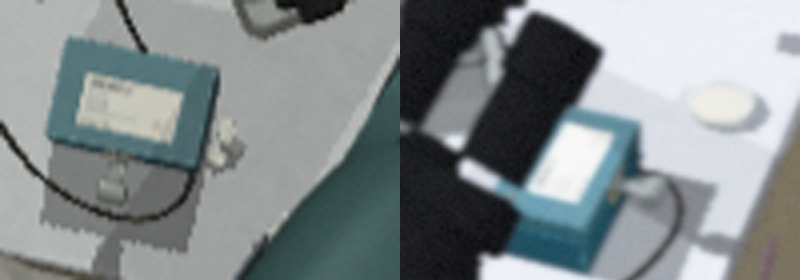

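The lid is clean and the chips lie on the worktop right of the box, at (225,145) in the left crop. Now I'll stand the scraper back down.

```bash
python3 -m creep '{"delta_pos":[[8,-15,-10],[8,-14,-30],[0,0,-30],[0,0,-30],[0,0,-15],[0,0,-4],[0,0,-1],[0,0,-1],[0,0,-1],[0,0,0],[0,0,0]],"dr":[[0,0,0],[0,0,0],[0,0,0],[0,0,0],[0,0,0],[0,0,0],[0,0,0],[0,0,0],[0,0,0],[0,0,0],[0,0,0]],"jaw":[0,0,0,0,0,0,0,0,0,0,0]}'
```

```text
t: 14.28
eef_pos: [0.4596, -0.2238, 0.0506]
ee_rot: [0.122, 0.993, -0.0, -0.0]
force: [1.1, 0.9, 3.6]
opening: 0.017
finger_force: 60.0
```

```bash
python3 -m creep '{"delta_pos":[[0,0,0],[0,0,0],[0,0,0],[0,0,0],[0,0,0],[0,0,20],[0,0,30],[0,0,40],[0,0,40],[0,0,0]],"dr":[[0,0,0],[0,0,0],[0,0,0],[0,0,0],[0,0,0],[0,0,0],[0,0,0],[0,0,0],[0,0,0],[0,0,0]],"jaw":[1,1,1,1,1,1,1,1,1,1]}'; python3 st.py 166 -79 0;python3 - <<'E'
from h import *
q,_=grab('side')
cv2.imwrite('pics/s4.png',cv2.resize(q[130:270,240:440],None,fx=3,fy=3,interpolation=cv2.INTER_CUBIC)[...,::-1])
E
```

```text
t: 15.52
eef_pos: [0.4604, -0.2244, 0.1828]
ee_rot: [0.122, 0.993, -0.001, 0.002]
force: [0.1, -0.3, -0.3]
opening: 0.0853
finger_force: 0.0
[-0.612  0.272 -0.233  1.063 -0.    -0.369] [ 460.4 -224.4  182.8] F [ 0.1 -0.3 -0.3] ff 0.0
dr [ 0.15  0.16 -0.03]
target [444.34663762  80.11182975] delta [-16.1 304.5]
```

View pics/s4.png

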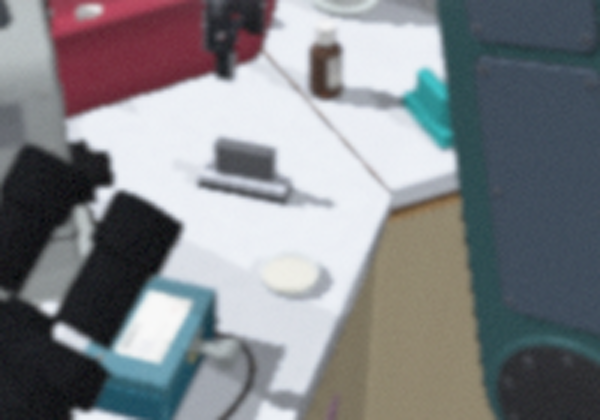

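The scraper stands upright at (245,165) and is released. Now over to the knob.

```bash
python3 -m creep '{"delta_pos":[[-5,24,0],[-5,30,0],[-6,30,0],[0,30,0],[0,30,0],[0,30,0],[0,30,0],[0,30,0],[0,30,0],[0,30,-20],[0,10,-20],[0,0,-20]],"dr":[[0,0,0],[0,0,0],[0,0,0],[0,0,0],[0,0,0],[0,0,0],[0,0,0],[0,0,0],[0,0,0],[0,0,0],[0,0,0],[0,0,0]],"jaw":[1,1,1,1,1,1,1,1,1,1,1,1]}'; python3 st.py 166 -79 0;python3 - <<'E'
from h import *
q,_=grab('side')
cv2.imwrite('pics/s5.png',cv2.resize(q[180:280,260:400],None,fx=5,fy=5,interpolation=cv2.INTER_CUBIC)[...,::-1])
E
```

```text
t: 17.08
eef_pos: [0.4416, 0.0818, 0.1187]
ee_rot: [0.121, 0.993, -0.0, -0.002]
force: [0.7, -0.4, 0.0]
opening: 0.0856
finger_force: 0.0
[ 0.001  0.227 -0.49   0.857  0.     0.243] [441.6  81.8 118.7] F [ 0.7 -0.4  0. ] ff 0.0
dr [-0.02 -0.17 -0.13]
target [444.34663762  80.11182975] delta [ 2.7 -1.7]
```

View pics/s5.png

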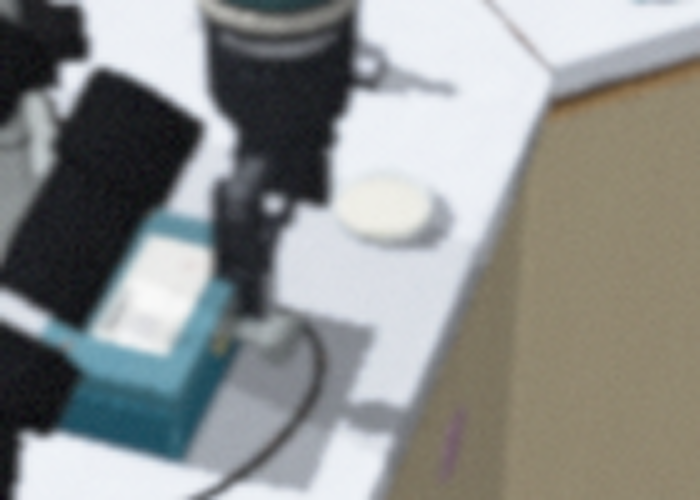

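The gripper is above the knob, at (265,335). Descending and pinching.

```bash
python3 -m creep '{"delta_pos":[[2,-1,-25],[0,0,-25],[0,0,-14],[0,0,-5],[0,0,0],[0,0,0],[0,0,0],[0,0,0],[0,0,0],[0,0,0]],"dr":[[0,0,0],[0,0,0],[0,0,0],[0,0,0],[0,0,0],[0,0,0],[0,0,0],[0,0,0],[0,0,0],[0,0,0]],"jaw":[1,1,1,1,1,0,0,0,0,0]}'
python3 - <<'E'
from h import *
# arc increments for knob, box yaw -14, 5deg steps
a0=np.arctan2(7,122.7);t=np.radians(np.arange(0,66,5))
rad=-122.9*np.cos(a0+t);z=122.9*np.sin(a0+t)
w=np.radians(-14);print(np.round(np.c_[np.diff(rad)*np.cos(w),np.diff(rad)*np.sin(w),np.diff(z)],1).tolist())
E
```

```text
t: 18.38
eef_pos: [0.4458, 0.0807, 0.0518]
ee_rot: [0.121, 0.993, 0.002, -0.0]
force: [-0.7, 13.1, 7.6]
opening: 0.0226
finger_force: 59.0
[[1.0, -0.3, 10.7], [1.9, -0.5, 10.5], [2.8, -0.7, 10.3], [3.7, -0.9, 10.0], [4.5, -1.1, 9.7], [5.3, -1.3, 9.2], [6.1, -1.5, 8.7], [6.8, -1.7, 8.1], [7.5, -1.9, 7.5], [8.1, -2.0, 6.8], [8.6, -2.1, 6.0], [9.1, -2.3, 5.2], [9.5, -2.4, 4.4]]
```

```bash
python3 -m creep '{"delta_pos":[[0,1,0],[0.5,-0.1,5],[0.5,-0.2,5.7],[1.9,-0.5,10.5],[2.8,-0.7,10.3],[3.7,-0.9,10],[4.5,-1.1,9.7],[0,0,0]],"dr":[[0,0,0],[0,0,0],[0,0,0],[0,0,0],[0,0,0],[0,0,0],[0,0,0],[0,0,0]],"jaw":[0,0,0,0,0,0,0,0]}'; python3 st.py 166
```

```text
t: 19.38
eef_pos: [0.46, 0.0773, 0.103]
ee_rot: [0.121, 0.993, 0.001, 0.0]
force: [4.4, 6.9, -4.7]
opening: 0.023
finger_force: 59.6
[-0.009  0.268 -0.481  0.822  0.002  0.234] [460.   77.3 103. ] F [ 4.4  6.9 -4.7] ff 59.6
dr [-0.09  0.02 -0.05]
```

```bash
python3 -m creep '{"delta_pos":[[5.3,-1.3,9.2],[6.1,-1.5,8.7],[6.8,-1.7,8.1],[7.5,-1.9,7.5],[8.1,-2,6.8],[8.6,-2.1,6],[4.5,-1.1,2.7],[4.6,-1.2,2.5],[0,0,0],[0,0,0],[0,0,0],[0,0,0]],"dr":[[0,0,0],[0,0,0],[0,0,0],[0,0,0],[0,0,0],[0,0,0],[0,0,0],[0,0,0],[0,0,0],[0,0,0],[0,0,0],[0,0,0]],"jaw":[0,0,0,0,0,0,0,0,0,0,0,0]}'; python3 st.py 166
python3 - <<'E'
from h import *
p,d=grab('top');q,_=grab('side')
a=cv2.resize(q[130:270,240:440],None,fx=3,fy=3,interpolation=cv2.INTER_CUBIC)
cv2.imwrite('pics/s6.png',a[...,::-1])
E
```

```text
t: 20.88
eef_pos: [0.5103, 0.065, 0.1536]
ee_rot: [0.121, 0.993, 0.001, -0.001]
force: [1.1, 9.4, -5.8]
opening: 0.0227
finger_force: 59.0
[-0.033  0.299 -0.278  0.997  0.003  0.21 ] [510.3  65.  153.6] F [ 1.1  9.4 -5.8] ff 59.0
dr [-0.15 -0.12 -0.07]
```

View pics/s6.png

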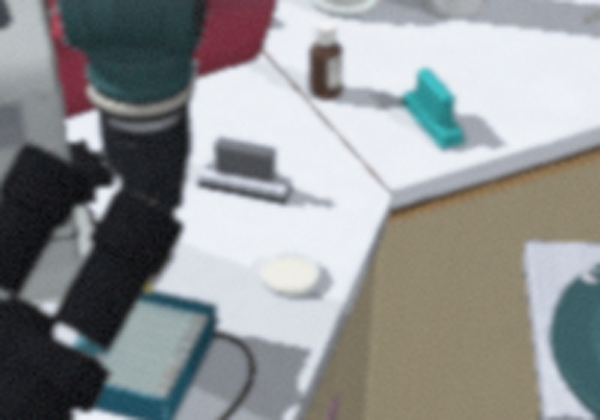

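The box is open with the slides visible at (150,345). The scraper stands at (245,165), and the dish and bottle haven't moved. The knob's travel matches about 59.5°, so I'm handing in.

```bash
python3 -c "
from station import order
print(order.sign_off())"
```

```text
the job is handed in; nothing more can be done
None
```

I handed the job in at about 21 s: the lid is clear of chips, the scraper stands upright and released on the worktop, and the gripper holds the knob with the lid at about 59.5° (from the knob's travel). I didn't measure each chip's height after the wipe, and the sign-off returned no verdict.

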